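Seat the bottle in its matching holder and open its push-and-turn cap

TASK

Stand the square amber bottle all the way down in the holder whose pocket matches its square foot, so that it cannot turn. Then open its push-and-turn safety cap: press the cap down, twist it a quarter turn or so counter-clockwise (seen from above) while it is pressed, and lift it straight up off the bottle. Finish while still holding the cap in the gripper, level and still, a few centimetres clear above the bottle's open mouth (do not put it down or let go); the bottle stays upright in its holder, never tips over, and the other things on the table stay where they are.

Things in the scene. Friction and masses are not known exactly. Their poses are not given: they have to be found in the camera images.
- bottle: Square amber bottle, loose, 0.22 kg, white paper band with blue stripe. Origin: centre of its underside; z up. Body 46 x 46 mm in plan (sides along its x and y), 60 mm tall; sloping shoulder to z = 68 mm; 104 mm tall with the cap on. Can be picked up by its flat sides or by the locked cap. Only the square pocket keeps it from turning; in there it can yaw about 5 degrees either way.
- bottle_mouth (a point): Centre of the bottle's rim, 94.5 mm above its underside. Neck 26 mm in diameter with two lugs (34.6 mm over both) that hold the cap.
- cap: White ribbed safety cap, red counter-clockwise arrows on top, 30 g, outside diameter 44 mm, 30 mm tall. Origin: centre of the skirt's lower edge; z up. At the start locked on the bottle, its origin 74 mm above the bottle's underside, axes parallel to the bottle's. Unpressed, it turns only slightly before teeth block it; clockwise it is always blocked.
- cap_top (a point): Centre of the cap's top, 30 mm above its origin. To open: press down 3.5 to 5.5 mm (spring: about 4 N at first, 1 N more per mm; hard stop at 5.5 mm), keep pressed while turning counter-clockwise seen from above; turned 45 to 130 degrees relative to the bottle, it lifts straight off.
- seal (a joint): White spring plunger in the bottle's neck that pushes the cap up; 0 with the cap locked and unpressed, grows as the cap is pressed (m), 0.0055 at the hard stop, -0.002 when the cap is off.
- square_holder: Aluminium holder block, fixed to the table, 96 x 96 x 30 mm, with a square blind pocket 49 x 49 mm (sides along its x and y), 24 mm deep, mouth bevelled 3 mm. Origin: centre of its underside; z up. This one matches the bottle; any of the four quarter-turn ways round fits.
- square_holder_floor (a point): Centre of the square pocket's floor, 6 mm above the table; axes as the square holder.
- round_holder: Aluminium holder block of the same size, fixed to the table, with a round blind pocket 53 mm in diameter: the bottle does not fit. Origin: centre of its underside. Which holder stands on which side varies.
- jar_blue: White sample jar with a blue lid, 48 mm diameter, 50 mm tall, bystander. Origin: centre of its underside.
- steel_disc: Turned metal disc, 50 mm diameter, 6 mm thick, bystander. Origin: centre of its underside.
- calipers: Digital calipers lying flat, 68 x 214 x 14 mm, long along their y, bystander. Origin: centre of the underside.
- yellow_lid: Yellow screw lid, 42 mm diameter, 10 mm tall, bystander. Origin: centre of its underside.
- petri_dish: Clear petri dish, 92 mm diameter, 14 mm tall, bystander. Origin: centre of its underside.
Not all that is in view belongs to the job. What is meant by the cap is not yellow, and is the larger of those in its own colour.

How it is judged:
On the way, in this order (a step that is already met when the one before it is completed fails the run):
1. the bottle stands fully down in the square pocket, its cap still on (horizontal distance between bottle and square_holder_floor below 0.006 m and z of bottle in the frame of square_holder_floor below 0.003 m and angle between bottle's own z axis and vertical below 0.08 rad and z of cap in the frame of bottle below 0.078 m), for 0.2 s.
2. with the bottle in the square pocket, the cap is turned while pressed down (horizontal distance between bottle and square_holder_floor below 0.006 m and z of bottle in the frame of square_holder_floor below 0.003 m and angle between bottle's own z axis and vertical below 0.08 rad and value of joint seal above 0.002 m and z of cap in the frame of bottle below 0.073 m and angle between the x axis of cap and the x axis of bottle, either way round above 0.55 rad), for 0.05 s.
At the end, for the whole second after the job is handed in: Bottle in the square pocket: centred to 6 mm, underside within 3 mm of the floor, upright to 0.08 rad. Fingers hold the still cap (over 2 N), level to 0.25 rad, its lower edge 110 to 220 mm above the bottle's underside, within 30 mm of its axis, not touching the bottle (horizontal distance between bottle and square_holder_floor below 0.006 m and z of bottle in the frame of square_holder_floor below 0.003 m and angle between bottle's own z axis and vertical below 0.08 rad and z of cap in the frame of bottle between 0.11 and 0.22 m and horizontal distance between cap and bottle below 0.03 m and angle between cap's own z axis and vertical below 0.25 rad and contact force between cap and the fingers above 2 N and contact force between cap and bottle below 0.05 N and linear speed of each of cap, bottle below 0.03 m/s); the arm keeps its last pose, push and grip.
It fails at once if the bottle is tipped over (angle between bottle's own z axis and vertical above 0.6 rad).
It fails at once if a bystander (jar, disc, calipers, yellow lid, petri dish) is displaced by more than 3 cm (distance of any of jar_blue, steel_disc, calipers, yellow_lid, petri_dish from where it was at the start of the episode above 0.03 m).
It also fails if it takes over 45 s, if anything falls off the work surface, if the arm or the gripper's body presses on something with over 40 N, if the wrist force passes 120 N, or if a joint passes its speed limit or range.

ROBOT

A 7-joint arm with a two-finger parallel gripper is mounted at the origin on a cart in front of the work surface, level with it; the furniture and walls round the work are solid. World frame = base frame: x ahead of the robot, y to its left, z up, the work surface at z = 0. Lengths are in m, angles in rad, forces in N, time in s.
With the tool pointing down it reaches from about 0.4 to 0.85 m from the base axis. Payload 4.5 kg.
Tool frame: the origin (TCP) lies between the finger pads; the fingertips stand 11 mm ahead of it and the grasp point (between the pads) lies 8 mm behind it (r.nose_length is the distance from the TCP to the fingertips, in m); z points along the fingers, y is the line along which they close (so a half turn about z gives the same grasp; the last joint's range is limited). The gripper opens to 88 mm and grips with 3 to 60 N. Pads are 18 mm wide; open, the fingers measure 123 mm over their backs; the gripper's body (75 mm by 187 mm) begins 45 mm behind the grasp point.
Start: joints at [1.181, 0.689, -0.195, 1.565, 0.157, 0.902, -0.215], TCP at [0.257, -0.57, 0.25] pointing down, gripper open.
Joint ranges: [-3.01, 3.01], [-0.46, 2.08], [-1.47, 1.51], [0.13, 2.56], [-1, 4.14], [0.04, 2.09], [-2.66, 2.66]. Speed limits (rad/s): [2.57, 2.57, 3.14, 3.14, 3.14, 3.14, 3.14].

INTERFACE

Orientations are given as a unit quaternion [x, y, z, w].
In Python, from plant import get_state, snapshot, camera_model, r gives the robot as it stands.
- The arm moves only by the shell command python3 -m inch 'ROWS' [FORCE]. ROWS is text: rows parted by semicolons, each of 7 numbers parted by spaces: the opening, from -1 (shut) to 1 (fully open), then the shift along the tool's x, y, z in m, then the turn, a rotation vector about the tool's x, y, z in rad. A call has 1 to 20 rows; each row shifts and turns the commanded pose from where the row before left it, along the tool's axes as they then stand; what a row does not reach is not made up. A row lasts 1/12 s, in which the tool goes at most 41.7 mm and 7.16 degrees, less where a joint would pass 70% of its speed; a pose out of reach is approached as far as the arm can. A call is refused whole if a number of a shift passes 0.0417 or a number of a turn 0.125, either way. A call with a gripper value outside its range is refused whole. The fingers move at their own pace and stop on an object; FORCE is the grip in N (left out, the last holds). Time passes only in rows, so rows that do not move let the fingers close. It gives the time, the measured TCP pose, the force, the opening and the grip force at its end, in the units of the state.
- get_state(): the state, without advancing time (a new reading comes with each control period).
- snapshot(name): name is "scene" or "top" or "wrist"; returns (picture, depth): 400x640x3 uint8, red, green, blue; 400x640 float32, m along the optical axis (not along the pixel's ray), 0 where there is no reading.
- camera_model(name): a dict with "intrinsics" (3x3 intrinsics, pixels), "dist" ([k1, k2, p1, p2, k3] as OpenCV has them; the pictures are not rectified), "view" (4x4, takes a point from world to camera coordinates). Camera axes: x right, y down, z forward; pixel columns grow to the right and rows downward; lengths in m; the calibration is good to about 2 mm. A picture is of the moment at which its call begins: read the wrist's pose just before it. camera_model takes no time and is no camera call; for the wrist camera it gives the pose at the moment of the call.
- r.finish_job(): hands the job in; it is judged then, once.
The state is a dict: "clock": time; "q": joint angles; "qd": joint speeds; "joint_torque": joint torques, N m; "tool_pos": TCP position; "eef_rot": TCP orientation; "contact_force": force on the tool from outside, world axes, zero at the start; "moment": the same for the moment, N m; "opening": opening from 0.0 (shut) to 1.0 (fully open); "finger_force": force on a finger pad.
Only numpy, scipy, OpenCV 4.12 (cv2) and the standard library are available. Lean on these libraries where they do the work, as an engineer would, in place of code of your own. Each camera call takes 0.05 s, during which the arm holds its last target. There are 200 camera calls.

## Working session

There is one attempt and no reset: what is moved stays moved. The work goes in short steps, Python scripts to look and compute and a shell command to move; the robot and the scene stay as the last step left them, time stands still between calls to the robot, and variables do not carry over. Pictures are saved under pics/ and viewed, at most 10 in all, crops included, and the job is handed in when it is done.

```bash
mkdir -p pics; ls; cat > h.py <<'E'
import numpy as np, cv2
from plant import get_state, snapshot, camera_model, r
from scipy.spatial.transform import Rotation as R
def pw(cam,uv,depth=None,z=None):
    """world points of pixels, by depth (array) or on plane z"""
    K,d,V=[np.array(cam[k],float) for k in("intrinsics","dist","view")]
    uv=np.array(uv,float).reshape(-1,2)
    n=cv2.undistortPoints(uv.reshape(-1,1,2),K,d).reshape(-1,2)
    ray=np.c_[n,np.ones(len(n))]; Rm=V[:3,:3]; c=-Rm.T@V[:3,3]; w=ray@Rm
    if z is not None: return c+w*((z-c[2])/w[:,2])[:,None]
    return c+w*np.array([depth[int(round(v)),int(round(u))] for u,v in uv])[:,None]
E
python3 - <<'E'
from h import *
print(get_state())
for n in("top","scene"):
    m=camera_model(n); p,d=snapshot(n)
    cv2.imwrite(f"pics/{n}0.png",p[:,:,::-1]); np.savez(f"pics/{n}0.npz",p=p,d=d,**m)
    V=np.array(m["view"]);print(n,-V[:3,:3].T@V[:3,3],np.round(V[2,:3],2))
E
```

```text
pics
{'clock': 0.0, 'q': array([ 1.18081636,  0.68996527, -0.19451112,  1.566349  ,  0.15730255,
        0.90248205, -0.21507665]), 'qd': array([-3.22076658e-04, -4.00219648e-04,  9.69578159e-05,  1.68480892e-03,
        6.49829098e-05, -1.54333113e-04,  9.20070331e-05]), 'joint_torque': array([-4.49623049e-04, -5.27568662e+01, -1.26730945e+00, -1.53430456e+01,
       -5.27472713e-02,  6.70788431e-03,  1.38703103e-04]), 'tool_pos': array([ 0.25670941, -0.56917767,  0.24892029]), 'eef_rot': array([ 9.77623450e-01,  2.10360567e-01, -2.56172715e-04, -8.69055153e-04]), 'contact_force': array([-1.37424053e-04,  1.34824191e+00, -3.55175489e-01]), 'moment': array([0.01148775, 0.00167796, 0.03206939]), 'finger_force': 0.0, 'opening': 0.995757122179785}
top [ 0.49227983 -0.07310309  1.1597408 ] [ 0.06  0.02 -1.  ]
scene [0.04654911 0.44596386 0.73484119] [ 0.52 -0.54 -0.66]
```

View pics/top0.png

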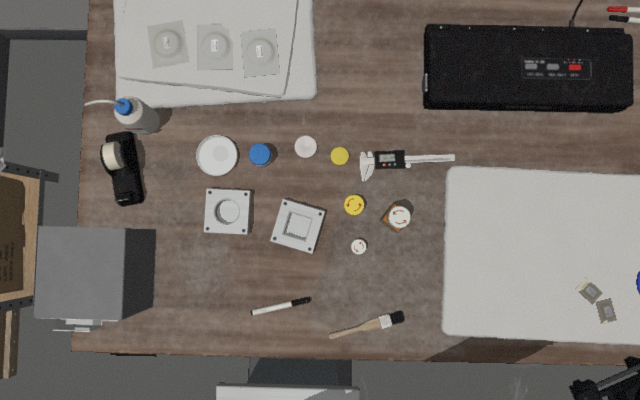

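View pics/scene0.png

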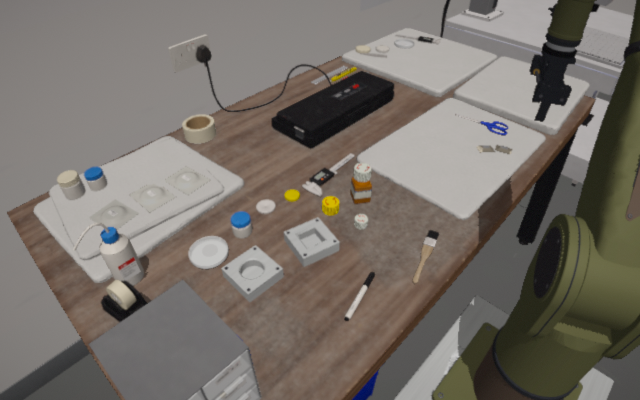

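The top view shows three cap candidates: the white cap with red arrows on the amber bottle at (399,216), a small white cap at (359,246) and a yellow cap at (354,205). I choose (399,216). The square pocket is at (298,226) and the round one at (228,211). The jar, disc, petri dish, yellow lid and calipers lie around (218–455,155).

```bash
python3 - <<'E'
from h import *
z=np.load("pics/top0.npz"); p=z["p"]; d=z["d"]
a=cv2.resize(p[190:260,365:435],(560,560),interpolation=cv2.INTER_CUBIC) # x8
b=cv2.resize(p[191:261,263:333],(560,560),interpolation=cv2.INTER_CUBIC)
a=a[:,100:480]  # u = 365+(X+100)/8
cv2.imwrite("pics/crop0.png",np.hstack([a,b[:,:420]])[:,:,::-1])
def seg(lo,hi,box):
    u0,v0,u1,v1=box; g=np.array([(u,v) for v in range(v0,v1) for u in range(u0,u1) if d[v,u]>0])
    P=pw(z,g,d); return P,(P[:,2]>lo)&(P[:,2]<hi),g
P,m,g=seg(.095,.115,(375,190,430,250)); Q=P[m]; print("cap",Q.min(0),Q.max(0),np.median(Q,0),cv2.minEnclosingCircle(Q[:,:2].astype(np.float32)))
P,m,g=seg(.045,.075,(375,190,430,250)); print("body",P[m].min(0) if m.any() else 0,P[m].max(0), m.sum())
for n,box in(("sq",(262,190,335,262)),("rd",(195,180,262,245))):
    P,m,g=seg(.024,.036,box); Q=P[m]; print(n,m.sum(),np.median(Q,0),cv2.minAreaRect(Q[:,:2].astype(np.float32)))
    P,m,g=seg(.0,.012,(285,213,312,240)); 
    if n=="sq": print(P[m].mean(0),cv2.minAreaRect(P[m][:,:2].astype(np.float32)))
E
```

```text
cap [ 0.51094755 -0.25049056  0.09791492] [ 0.55225462 -0.20548851  0.11187331] [ 0.53146895 -0.22736128  0.10450733] ((0.5317146182060242, -0.22794455289840698), 0.022709153592586517)
body [ 0.50120934 -0.25777679  0.04513374] [ 0.56096729 -0.19686883  0.06595857] 133
sq 1416 [ 0.50919975 -0.0158835   0.03009194] ((0.5100418329238892, -0.015397164970636368), (0.09619703143835068, 0.09588919579982758), 74.45207214355469)
[ 0.51022427 -0.01511421  0.00640114] ((0.5102365016937256, -0.015076713636517525), (0.048362743109464645, 0.048785705119371414), 74.6246109008789)
rd 1457 [0.53904422 0.14082157 0.02989032] ((0.5390611290931702, 0.14101067185401917), (0.09720268845558167, 0.09648431837558746), 88.85697174072266)
```

View pics/crop0.png

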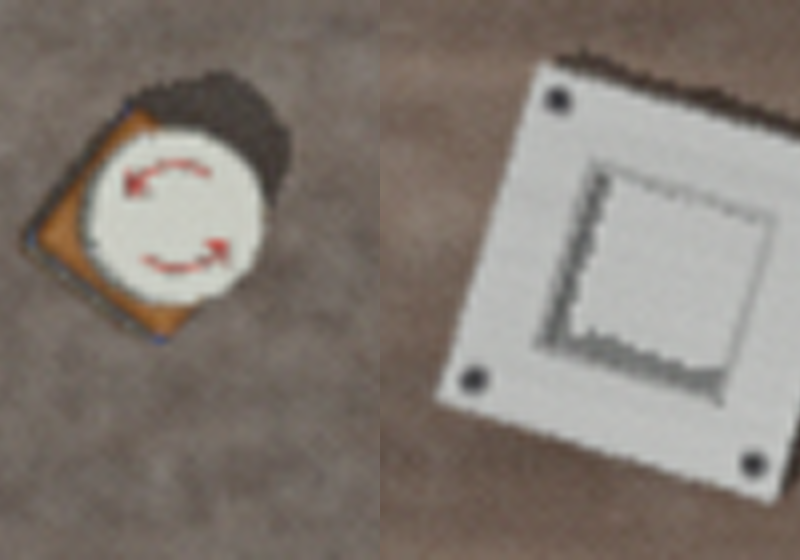

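```bash
cat >> h.py <<'E'
def go(pos,yaw=None):
    """shift to pos in tool axes as they now stand (TCP), and turn about tool z to bring tool x to yaw (deg)"""
    s=get_state(); T=R.from_quat(s["eef_rot"]); M=T.as_matrix()
    y0=np.degrees(np.arctan2(M[1,0],M[0,0]))
    print("t",round(s["clock"],2),"pos",np.round(s["tool_pos"],4),"yaw",round(y0,2),"q",np.round(s["q"],2),"F",np.round(s["contact_force"],1),"shift",np.round(M.T@(np.array(pos)-s["tool_pos"]),4),
      "tilt fix rotvec",np.round((T.inv()*R.from_matrix(np.c_[[np.cos(np.radians(y0)),np.sin(np.radians(y0)),0],[np.sin(np.radians(y0)),-np.cos(np.radians(y0)),0],[0,0,-1]])).as_rotvec(),4), "" if yaw is None else ("turn z",round(-np.radians(yaw-y0),3)))
E
python3 - <<'E'
from h import *
z=np.load("pics/top0.npz")
P=pw(z,[(381,219.75),(397.75,232.75),(393.5,203.5)],z=.06); print(P)
for a,b in((0,1),(0,2)):
    v=P[b]-P[a]; print(np.linalg.norm(v),np.degrees(np.arctan2(v[1],v[0]))%90)
c=(P[1]+P[2])/2; print("centre",c)
go([.5317,-.2279,.20])
E
```

```text
[[ 0.52645415 -0.19559341  0.06      ]
 [ 0.49955132 -0.23155991  0.06      ]
 [ 0.56167901 -0.22175486  0.06      ]]
0.044914942849674414 53.20363226063087
0.04387724504892847 53.39877899774433
centre [ 0.53061516 -0.22665739  0.06      ]
t 0.1 pos [ 0.2567 -0.5692  0.249 ] yaw 24.28 q [ 1.18  0.69 -0.19  1.57  0.16  0.9  -0.22] F [ 0.7 -0.  -0.1] shift [ 0.391  -0.198   0.0493] tilt fix rotvec [-0.0016  0.0002 -0.    ]
```

The bottle stands at (0.531,-0.227) with its yaw at 53.3° mod 90. The pocket is at (0.510,-0.015) with yaw 74.5°, so it needs a 21° CCW turn. Now I reach above the cap.

```bash
python3 -m inch '1 .028 -.0141 .0035 0 0 0;1 .028 -.0141 .0035 0 0 0;1 .028 -.0141 .0035 0 0 0;1 .028 -.0141 .0035 0 0 0;1 .028 -.0141 .0035 0 0 0;1 .028 -.0141 .0035 0 0 0;1 .028 -.0141 .0035 0 0 0;1 .028 -.0141 .0035 0 0 0;1 .028 -.0141 .0035 0 0 0;1 .028 -.0141 .0035 0 0 0;1 .028 -.0141 .0035 0 0 0;1 .028 -.0141 .0035 0 0 0;1 .028 -.0141 .0035 0 0 0;1 .028 -.0141 .0035 0 0 0;1 0 0 0 0 0 0;1 0 0 0 0 0 0' 40
python3 - <<'E'
from h import *
m=camera_model("wrist"); p,d=snapshot("wrist"); cv2.imwrite("pics/w1.png",p[:,:,::-1]); np.savez("pics/w1.npz",p=p,d=d,**m)
go([.5315,-.2275,.086])
g=np.array([(u,v) for v in range(0,400,2) for u in range(0,640,2) if d[v,u]>0]); P=pw(m,g,d)
k=(P[:,2]>.098)&(P[:,2]<.112)&(np.hypot(P[:,0]-.531,P[:,1]+.227)<.05); Q=P[k]
print(len(Q),np.median(Q[:,2]),cv2.minEnclosingCircle(Q[:,:2].astype(np.float32)))
E
```

```text
clock: 1.43
tool_pos: [0.5342, -0.226, 0.2001]
eef_rot: [0.977, 0.213, -0.0, -0.001]
contact_force: [0.1, -0.6, 0.2]
opening: 1.001
finger_force: 0.0
t 1.48 pos [ 0.5329 -0.2282  0.2003] yaw 24.36 q [ 0.4   0.69 -0.12  1.76  0.12  0.7  -0.94] F [-0.7 -1.5 -0.4] shift [-0.0009 -0.0012  0.1143] tilt fix rotvec [-0.0005  0.0012 -0.    ] 
804 0.10433159413958204 ((0.5309125185012817, -0.22664983570575714), 0.022157661616802216)
```

View pics/w1.png

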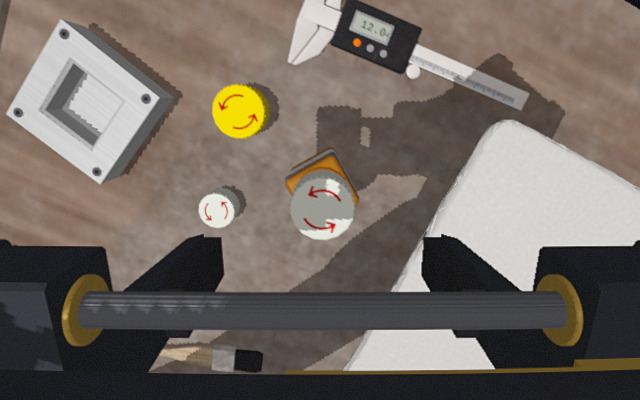

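The wrist view has the white cap with red arrows at (323,205), centred between the fingers. The small white cap is at (217,208) and the yellow one at (240,110). The cap's radius (22 mm) and height (104 mm) match the description. Descending and gripping.

```bash
python3 -m inch '1 -.001 -.002 .015 0 0 0;1 0 0 .017 0 0 0;1 0 0 .017 0 0 0;1 0 0 .017 0 0 0;1 0 0 .017 0 0 0;1 0 0 .017 0 0 0;1 0 0 .014 0 0 0;1 0 0 0 0 0 0;-1 0 0 0 0 0 0;-1 0 0 0 0 0 0;-1 0 0 0 0 0 0;-1 0 0 0 0 0 0;-1 0 0 0 0 0 0;-1 0 0 0 0 0 0;-1 0 0 0 0 0 0;-1 0 0 0 0 0 0' 40
python3 -c "
from h import *; go([.531,-.2268,.086])"
```

```text
clock: 2.82
tool_pos: [0.5314, -0.2269, 0.087]
eef_rot: [0.978, 0.21, 0.0, -0.0]
contact_force: [-0.5, 0.1, 1.9]
opening: 0.482
finger_force: 40.0
t 2.82 pos [ 0.5314 -0.2269  0.087 ] yaw 24.29 q [ 0.38  0.86 -0.09  1.83  0.15  0.45 -0.97] F [-0.5  0.1  1.9] shift [-0.0004 -0.0003  0.001 ] tilt fix rotvec [-0.0001 -0.0001  0.    ]
```

```bash
python3 -m inch '-1 0 0 -.01 0 0 0;-1 0 0 -.015 0 0 0;-1 0 0 -.02 0 0 0;-1 0 0 -.02 0 0 0;-1 0 0 -.02 0 0 -.0925;-1 0 0 0 0 0 -.0925;-1 0 0 0 0 0 -.0925;-1 0 0 0 0 0 -.0925;-1 .0136 -.0163 0 0 0 0;-1 .0136 -.0163 0 0 0 0;-1 .0136 -.0163 0 0 0 0;-1 .0136 -.0163 0 0 0 0;-1 .0136 -.0163 0 0 0 0;-1 .0136 -.0163 0 0 0 0;-1 .0136 -.0163 0 0 0 0;-1 .0136 -.0163 0 0 0 0;-1 .0136 -.0163 0 0 0 0;-1 .0136 -.0163 0 0 0 0;-1 0 0 0 0 0 0;-1 0 0 0 0 0 0' 40
python3 - <<'E'
from h import *
go([.5101,-.0152,.118])
m=camera_model("scene"); p,d=snapshot("scene"); np.savez("pics/s2.npz",p=p,d=d,**m)
c=cv2.resize(p[130:270,240:380],(560,560),interpolation=cv2.INTER_CUBIC)
m=camera_model("wrist"); q,d=snapshot("wrist"); np.savez("pics/w2.npz",p=q,d=d,**m); cv2.imwrite("pics/w2.png",q[:,:,::-1])
cv2.imwrite("pics/s2.png",c[:,:,::-1])
E
```

```text
clock: 4.48
tool_pos: [0.5104, -0.0146, 0.1721]
eef_rot: [0.922, 0.388, 0.0, -0.0]
contact_force: [0.3, -1.8, -2.6]
opening: 0.491
finger_force: 40.0
t 4.48 pos [ 0.5104 -0.0146  0.1721] yaw 45.66 q [ 0.04  0.66 -0.16  1.98  0.21  0.51 -1.04] F [ 0.3 -1.8 -2.6] shift [-0.0007  0.0002  0.0541] tilt fix rotvec [-0.0002 -0.0002  0.    ]
```

View pics/s2.png

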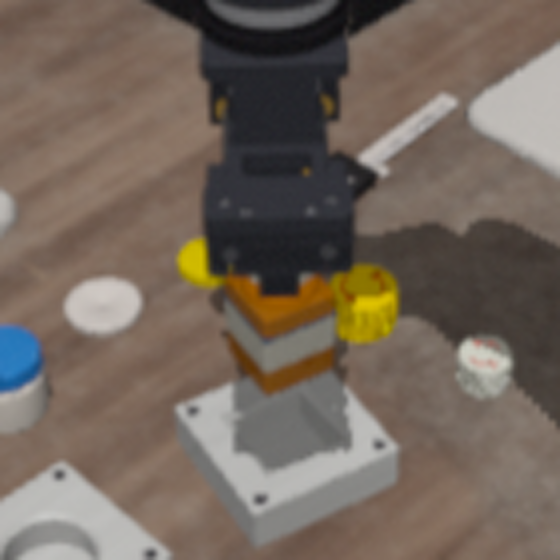

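View pics/w2.png

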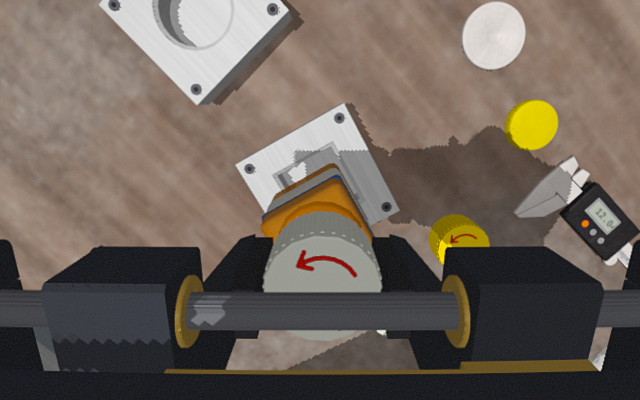

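The scene crop shows the bottle hanging upright over the square pocket. In the wrist view its edge (262,225)-(338,170) looks a few degrees off the holder's edge (236,163)-(347,104), so I check yaw and position from depth.

```bash
python3 - <<'E'
from h import *
from scipy.optimize import least_squares
def pts(f,zl,zh,c,rad):
    z=np.load(f); d=z["d"]; v,u=np.nonzero(d); g=np.c_[u,v]
    n=cv2.undistortPoints(g.reshape(-1,1,2).astype(float),z["intrinsics"],z["dist"]).reshape(-1,2); V=z["view"]
    P=(np.c_[n,np.ones(len(n))]*d[v,u][:,None]-V[:3,3])@V[:3,:3]
    k=(P[:,2]>zl)&(P[:,2]<zh)&(np.hypot(P[:,0]-c[0],P[:,1]-c[1])<rad); return P[k],g[k]
c=(.5101,-.0152)
for f in("pics/s2.npz","pics/w2.npz"):
    Q,g=pts(f,.092,.142,c,.036); Q=Q[:,:2]
    def res(x):   # signed dist to square of half 23mm
        a=x[2]; q=(Q-x[:2])@np.array([[np.cos(a),-np.sin(a)],[np.sin(a),np.cos(a)]])
        return np.abs(q).max(1)-.023
    s=least_squares(res,[*c,np.radians(-15)],loss="soft_l1",f_scale=.001)
    print(f,len(Q),"bottle",s.x[:2],np.degrees(s.x[2])%90,"rms",np.sqrt(np.mean(res(s.x)**2)))
    H,_=pts(f,.026,.034,c,.075); h=cv2.minAreaRect(H[:,:2].astype(np.float32)); print("holder",len(H),h)
# wrist: holder edge direction
m=np.load("pics/w2.npz"); E=pw(m,[(236,163),(347,104),(397,215)],z=.03); print(E)
for a,b in((0,1),(1,2)): v=E[b]-E[a]; print(np.linalg.norm(v),np.degrees(np.arctan2(v[1],v[0]))%90)
print("centre",(E[0]+E[2])/2)
E
```

```text
pics/s2.npz 458 bottle [ 0.51075041 -0.01357947] 75.12396854340577 rms 0.0008859187951767273
holder 860 ((0.5088809728622437, -0.013268183916807175), (0.09765254706144333, 0.09864969551563263), 74.40107727050781)
pics/w2.npz 1879 bottle [ 0.50984684 -0.01547555] 74.9492335673814 rms 0.0003469843679370341
holder 7027 ((0.5082364678382874, -0.01384354755282402), (0.09643379598855972, 0.09574046730995178), 74.5858154296875)
[[ 0.47618124  0.04503171  0.03      ]
 [ 0.56880921  0.01670332  0.03      ]
 [ 0.53771672 -0.07520259  0.03      ]]
0.09686298826322935 72.99480585126682
0.09702287876041878 71.30891666194725
centre [ 0.50694898 -0.01508544  0.03      ]
```

Yaw agrees (75.0° against 74.5°). The bottle needs about 1.5 mm of correction, and then I lower it.

```bash
python3 -m inch '-1 0 -.0018 .01 0 0 0;-1 0 0 .014 0 0 0;-1 0 0 .014 0 0 0;-1 0 0 .01 0 0 0;-1 0 0 .005 0 0 0;-1 0 0 .004 0 0 0;-1 0 0 .004 0 0 0;-1 0 0 .004 0 0 0;-1 0 0 0 0 0 0;-1 0 0 0 0 0 0' 40
python3 -c "
from h import *; go([.509,-.0145,.092])"
```

```text
clock: 5.42
tool_pos: [0.5094, -0.0147, 0.1068]
eef_rot: [0.922, 0.387, 0.0, 0.0]
contact_force: [-0.3, -0.4, -1.8]
opening: 0.483
finger_force: 40.0
t 5.42 pos [ 0.5094 -0.0147  0.1068] yaw 45.48 q [ 0.01  0.78 -0.11  2.03  0.24  0.35 -1.08] F [-0.3 -0.4 -1.8] shift [-0.0001 -0.0004  0.0148] tilt fix rotvec [ 0.0002 -0.     -0.    ]
```

```bash
python3 -m inch '-1 0 0 .004 0 0 0;-1 0 0 .004 0 0 0;-1 0 0 .003 0 0 0;-1 0 0 .002 0 0 0;-1 0 0 0 0 0 0;-1 0 0 0 0 0 0' 40
python3 -c "
from h import *; go([.509,-.0145,.092])"
```

```text
clock: 5.92
tool_pos: [0.5093, -0.0146, 0.0936]
eef_rot: [0.922, 0.387, -0.0, -0.0]
contact_force: [0.8, -0.0, -2.4]
opening: 0.485
finger_force: 40.0
t 5.92 pos [ 0.5093 -0.0146  0.0936] yaw 45.49 q [ 0.    0.8  -0.1   2.03  0.24  0.32 -1.08] F [ 0.8 -0.  -2.4] shift [-0.0001 -0.0002  0.0016] tilt fix rotvec [-0.0001  0.0001 -0.    ]
```

```bash
python3 -m inch '-1 0 0 .001 0 0 0;-1 0 0 .001 0 0 0;-1 0 0 .001 0 0 0;-1 0 0 0 0 0 0;-1 0 0 0 0 0 0;-1 0 0 0 0 0 0' 40
python3 -c "
from h import *; go([.509,-.0145,.092])"
```

```text
clock: 6.42
tool_pos: [0.5095, -0.0142, 0.0911]
eef_rot: [0.922, 0.387, 0.0, -0.0]
contact_force: [-1.9, 2.5, 6.3]
opening: 0.486
finger_force: 40.0
t 6.42 pos [ 0.5095 -0.0142  0.0911] yaw 45.51 q [ 0.    0.81 -0.1   2.04  0.25  0.31 -1.08] F [-1.9  2.5  6.3] shift [-0.0006 -0.0001 -0.0009] tilt fix rotvec [ 0.0003 -0.0009 -0.    ]
```

```bash
python3 -m inch '-1 0 0 .001 0 0 0;-1 0 0 .001 0 0 0;-1 0 0 .001 0 0 0;-1 0 0 0 0 0 0;-1 0 0 0 0 0 0' 45
python3 -c "
from h import *; go([.509,-.0145,.092])"
```

```text
clock: 6.83
tool_pos: [0.5095, -0.0141, 0.0883]
eef_rot: [0.922, 0.387, 0.001, -0.0]
contact_force: [-1.7, 3.0, 8.3]
opening: 0.485
finger_force: 45.0
t 6.83 pos [ 0.5095 -0.0141  0.0883] yaw 45.52 q [-0.    0.81 -0.1   2.04  0.25  0.3  -1.08] F [-1.7  3.   8.3] shift [-0.0007 -0.0001 -0.0037] tilt fix rotvec [ 0.0003 -0.001  -0.    ]
```

Pressed about 4.3 mm according to the spring force. A touch more, then I turn CCW.

```bash
python3 -m inch '-1 0 0 .0007 0 0 0;-1 0 0 0 0 0 0;-1 0 0 0 0 0 -.1;-1 0 0 0 0 0 -.1;-1 0 0 0 0 0 -.1;-1 0 0 0 0 0 -.1;-1 0 0 0 0 0 -.1;-1 0 0 0 0 0 -.1;-1 0 0 0 0 0 -.1;-1 0 0 0 0 0 0' 45
python3 -c "
from h import *; go([.509,-.0145,.092]); print(get_state()['moment'])"
```

```text
clock: 7.67
tool_pos: [0.5094, -0.0141, 0.0877]
eef_rot: [0.732, 0.681, 0.001, 0.0]
contact_force: [-2.2, 1.5, 8.6]
opening: 0.487
finger_force: 45.0
t 7.67 pos [ 0.5094 -0.0141  0.0877] yaw 85.86 q [ 0.09  0.82 -0.25  2.03  0.55  0.35 -0.67] F [-2.2  1.5  8.6] shift [-0.0004 -0.0004 -0.0043] tilt fix rotvec [ 0.001  -0.0009 -0.    ] 
[0.19391226 0.37923857 0.02191968]
```

Turning freely with hardly any torque. Continuing to about 83°.

```bash
python3 -m inch '-1 0 0 0 0 0 -.1;-1 0 0 0 0 0 -.1;-1 0 0 0 0 0 -.1;-1 0 0 0 0 0 -.1;-1 0 0 0 0 0 -.1;-1 0 0 0 0 0 -.1;-1 0 0 0 0 0 -.1;-1 0 0 0 0 0 -.05;-1 0 0 0 0 0 0;-1 0 0 0 0 0 0;-1 0 0 -.002 0 0 0;-1 0 0 -.003 0 0 0;-1 0 0 -.004 0 0 0;-1 0 0 -.004 0 0 0;-1 0 0 0 0 0 0' 45
python3 -c "
from h import *; go([.509,-.0145,.092]); print(get_state()['moment'])"
```

```text
clock: 8.92
tool_pos: [0.5096, -0.015, 0.1006]
eef_rot: [0.434, 0.901, 0.0, 0.0]
contact_force: [0.0, 0.8, 0.5]
opening: 0.483
finger_force: 45.0
t 8.92 pos [ 0.5096 -0.015   0.1006] yaw 128.52 q [ 0.22  0.82 -0.46  2.02  0.78  0.48 -0.16] F [0.  0.8 0.5] shift [ 0.0008 -0.0002  0.0086] tilt fix rotvec [0.0004 0.0008 0.    ] 
[ 0.12993254  0.11176286 -0.00441607]
```

Only the cap's weight is felt. Lifting it clear.

```bash
python3 -m inch '-1 0 0 -.005 0 0 0;-1 0 0 -.005 0 0 0;-1 0 0 -.008 0 0 0;-1 0 0 -.01 0 0 0;-1 0 0 -.01 0 0 0;-1 0 0 -.01 0 0 0;-1 0 0 -.008 0 0 0;-1 0 0 -.004 0 0 0;-1 0 0 0 0 0 0;-1 0 0 0 0 0 0;-1 0 0 0 0 0 0;-1 0 0 0 0 0 0' 45
python3 - <<'E'
from h import *
go([.509,-.0145,.158])
p,d=snapshot("scene"); cv2.imwrite("pics/s3.png",cv2.resize(p[120:280,230:390],(560,560),interpolation=cv2.INTER_CUBIC)[:,:,::-1])
E
```

```text
clock: 9.92
tool_pos: [0.509, -0.0147, 0.1596]
eef_rot: [0.434, 0.901, -0.0, -0.0]
contact_force: [0.1, 0.1, -0.5]
opening: 0.482
finger_force: 45.0
t 9.92 pos [ 0.509  -0.0147  0.1596] yaw 128.57 q [ 0.28  0.73 -0.57  1.98  0.67  0.62 -0.06] F [ 0.1  0.1 -0.5] shift [0.0001 0.0002 0.0016] tilt fix rotvec [-0.0009 -0.0005  0.    ]
```

View pics/s3.png

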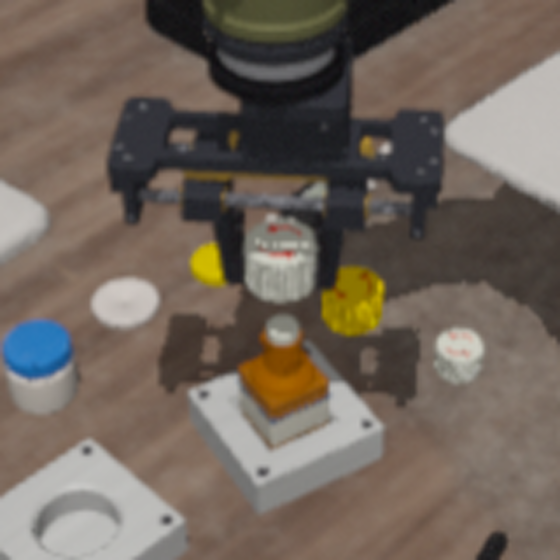

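The white cap at (282,260) is held level above the open bottle mouth at (283,330), the bottle sits down in the square pocket, and the bystanders have not moved. Handing in.

```bash
python3 -c "
from plant import r; print(r.finish_job())"
```

```text
the job is handed in; nothing more can be done
None
```

The bottle stands in the square holder and its cap is off, held level about 4 to 5 cm clear above the mouth. I handed the job in at about 10 s; no verdict came back.

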